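# Pin a damper's fork to its test-bench tongue

### The job

Take the clevis pin out of its stand and use it to join the damper's rod fork to the fixed steel tongue between the fork's lugs: draw the rod out, feeling with the pin's tapered nose, until the holes line up, then push the pin down through both lugs and the tongue until its collar is flush on the fork. Let go of the pin and leave the tray, the spare damper and the wrench where they are.

Things in the scene. Friction and masses are not known exactly. Their poses are not given: they have to be found in the camera images.
- fixture: Bench fixture, screwed down (place and yaw vary): aluminium base 430 x 100 x 12 mm with a black damper strapped along its x axis. Origin on the bench, under the fork's hole when the rod is fully in (base: x = -290 to +140 mm); x is the way the rod draws out, z up. Highest part near the fork is the damper strap, 78 mm; beside the fork it is open.
- post_top (a point): Top of the dark steel end post (36 x 70 mm, 76 mm high) at the fixture's +x end, 117 mm along x from its origin. A fixed steel tongue (36 mm wide, 14 mm thick) reaches from the post towards the damper, between the fork's two lugs.
- tongue_mid (a point): Point on the tongue's top face (52 mm above the bench; underside 38 mm), x = 25 mm from the fixture's origin. The tongue has one upright through hole, 18.5 mm in diameter, on the centre line (y = 0), somewhere within 11 mm of this point along x: it differs every run, the upper lug hides it, and it must be found by touch.
- fork_hole (a point): Centre of the mouth (70 mm above the bench) of the upright hole, 18.5 mm in diameter, through both lugs of the steel rod fork: upper lug 135 x 46 x 16 mm (reaching 60 mm past the hole to the post), lower lug 10 mm thick, underside 26 mm above the bench; 2 mm gaps to the tongue. It starts 8 to 36 mm short of the tongue's hole. A pin standing in it, nose on the tongue, can drag the fork.
- fork (a joint): How far the damper's rod with its fork is drawn out, in m: 0 fully in, 0.045 fully out, along the fixture's x. No spring: stiff friction of about 4 N plus light damping; it stays where it is left. Holes line up where this equals the tongue hole's x.
- pin_grip (a point): Centre of the square dark steel grip (24 x 24 x 46 mm high, sides along this point's x and y) of the loose clevis pin, 85 mm above its tip. Pin: 108 mm long, 0.2 kg, upright at the start; grip on top, then a collar 34 mm in diameter, 8 mm thick (underside 54 mm above the tip), then a round 16 mm shank whose last 12 mm taper evenly to 6 mm at the tip. z: tip to grip.
- pin_tip (a point): Centre of the flat tip of the clevis pin's tapered nose, z towards the grip. With the pin fully home, collar on the upper lug, it is 16 mm above the bench.
- pin_stand: Grey plastic block 64 x 64 x 60 mm, fixed, with a loose upright hole in which the pin hangs by its collar at the start. Origin under its centre, on the bench.
- tray: Bystander: loose open blue plastic tray 90 x 80 x 35 mm with bushes in it; origin under its centre. Pin stand and tray may swap places. Leave it alone.
- spare_damper: Bystander: loose black damper on a scrap of card, about 180 mm long along its x, 42 mm thick, lying to the left of the fixture; origin under its middle. Leave it alone.
- wrench: Bystander: steel spanner 180 mm long along its x, lying flat beyond the fixture; origin under its middle. Leave it alone.
There are look-alikes about, which are no part of the job. Leave any orange or yellow look-alike of the part that bears pin_grip alone.

How it is judged:
By the outcome, as a careful person would: the job done as asked, in the order asked, and still so for the second after the job is handed in, with the robot touching nothing.
It also fails if it takes over 51 s, if anything falls off the work surface, if the arm or the gripper's body presses on something with over 40 N, if the wrist force passes 120 N, or if a joint passes its speed limit or range.

### The arm

A 6-joint arm with a two-finger parallel gripper is mounted at the origin on the work surface. World frame = base frame: x ahead of the robot, y to its left, z up, the work surface at z = 0. Lengths are in m, angles in degrees, forces in N, time in s.
With the tool pointing down it reaches from about 0.375 to 0.9 m from the base axis. Payload 3.1 kg.
Tool frame: the origin (TCP) lies where the fingers leave the gripper's body, on its centre line; the fingertips stand bot.tips_ahead ahead of it and the grasp point (between the pads) lies 51 mm ahead of it (bot.tips_ahead is the distance from the TCP to the fingertips, in m); z points along the fingers, x is the direction in which the jaws open and shut, and the axes are right-handed (so a half turn about z gives the same grasp; the last joint's range is limited). The gripper opens to 87 mm and grips with 3 to 60 N. Pads are 19 mm wide; open, the fingers measure 117 mm over their backs; the gripper's body (75 mm by 190 mm) begins 51 mm behind the grasp point.
Start: joints at [64.486, 30.224, 82.088, -0, 67.689, -10.227], TCP at [0.165, 0.603, 0.292] pointing down, gripper open.
Joint ranges: [-176.69, 176.69], [-43.24, 126.21], [12.49, 139.97], [-82, 262], [0, 151.66], [-163.58, 163.58]. Speed limits (degrees/s): [159.86, 159.86, 180, 180, 180, 180].

### API

Orientations are given as a 3x3 rotation matrix whose columns are the frame's x, y, z axes.
In Python, from rig import bot, vision, nets gives the robot as it stands.
- The arm moves only by the tool play_rows, never from a script. Its argument "series" is a list of rows, each an object of numbers: "tx", "ty", "tz": the shift along the world's x, y, z as a fraction of full scale; "turn": the turn about the world's z as a fraction of full scale. A call has 1 to 10 rows; each row shifts and turns the commanded pose from where the row before left it; what a row does not reach is not made up. Full scale, the value 1, is 0.8 m for a shift and 60 degrees for a turn. A row lasts 1/10 s, in which the tool goes at most 50 mm and 8.59 degrees, less where a joint would pass 70% of its speed; a pose out of reach is approached as far as the arm can. A call with a number of a shift or a turn outside -1 to 1 is refused whole. A call with a gripper value outside its range is refused whole. "gripper" is the opening, from 0 (shut) to 1 (fully open), set as the call begins (left out, the last holds). The fingers move at their own pace and stop on an object; the grip force is fixed at half the most. Time passes only in rows, so rows that do not move let the fingers close. It gives the time, the measured TCP pose, the force and the opening at its end, in the units of the state.
- bot.read_state(): the state, without advancing time (a new reading comes with each control period).
- vision.capture(name): name is "side" or "top" or "wrist"; returns a dict with "pixels" (400x640x3 uint8, blue, green, red), "fx", "fy", "cx", "cy" (pixels), "D" ([k1, k2, p1, p2, k3] as OpenCV has them; the pictures are not rectified), "extrinsics" (4x4, takes a point from camera to world coordinates). Camera axes: x right, y down, z forward; pixel columns grow to the right and rows downward; lengths in m; the calibration is good to about 2 mm. A picture is of the moment at which its call begins. There is no depth.
- bot.hand_in(): hands the job in, once; it reports no verdict.
Trained networks look in a picture, given as the dict that the camera call returned (one of the last four; its "shot" number tells which), for a name from the list of things; names that differ only in an ending like _2 or _b are one class to them, and where a whole thing is asked for, a point or a joint stands for the part that bears it (a point fixed in the world has none). Each returns a list of dicts, best first, with "confidence" (0 to 1); they miss things now and then, are a little off and sometimes report something else, mostly with a low value. They report only what shows in the picture. A call takes as long as a camera call. They do not tell look-alikes from the thing itself.
- nets.look_for(picture, query): "at" ([column, row] as shares, 0 to 1, of the picture: columns of its width, rows of its height, amid what is visible of it).
- nets.masks_of(picture, query): "region" (400x640 bool, what is visible of it) and "at" ([column, row] as shares, 0 to 1, of the picture: columns of its width, rows of its height, amid what is visible of it).
The state is a dict: "time_s": time; "joint_positions": joint angles; "qvel": joint speeds; "tau": joint torques, N m; "position": TCP position; "tcp_rot": TCP orientation; "force": force on the tool from outside, world axes, zero at the start; "moment": the same for the moment, N m; "opening": opening from 0.0 (shut) to 1.0 (fully open).
Only numpy, scipy, OpenCV 4.12 (cv2) and the standard library are available. Lean on these libraries where they do the work, as an engineer would, in place of code of your own. Each camera call takes 0.05 s, during which the arm holds its last target.

## Working session

There is one attempt and no reset: what is moved stays moved. The work goes in short steps, Python scripts to look and compute and a tool call to move; the robot and the scene stay as the last step left them, time stands still between calls to the robot, and variables do not carry over. Pictures are saved under pics/ and viewed, and the job is handed in when it is done.

Besides the shell and the picture viewer there is one more tool, called after "Call:" as name(argument=value, ...) on one line, values as JSON. play_rows: Moves the arm, as the interface text tells. Shift numbers are shares of 0.8 m and turn numbers shares of 60 degrees, none past 1 either way. Its arguments: {"type":"object","properties":{"series":{"type":"array"},"gripper":{"type":"number"}},"required":["series"]}

```bash
ls; mkdir -p pics
cat > h.py <<'E'
import numpy as np, cv2, json
from rig import bot, vision, nets
def snap(n,fn=None):
    p=vision.capture(n)
    if fn: cv2.imwrite('pics/'+fn,p['pixels'])
    return p
def KD(p):
    return np.array([[p['fx'],0,p['cx']],[0,p['fy'],p['cy']],[0,0,1.]]),np.array(p['D'],float)
def ray(p,uv):
    K,D=KD(p); E=np.array(p['extrinsics'])
    n=cv2.undistortPoints(np.array([[uv]],float),K,D)[0,0]
    d=E[:3,:3]@np.array([n[0],n[1],1.]); return E[:3,3],d/np.linalg.norm(d)
def onz(p,uv,z):
    o,d=ray(p,uv); return o+d*(z-o[2])/d[2]
def proj(p,X):
    K,D=KD(p); E=np.linalg.inv(np.array(p['extrinsics']))
    X=np.atleast_2d(X).astype(float)
    return cv2.projectPoints(X,cv2.Rodrigues(E[:3,:3])[0],E[:3,3],K,D)[0][:,0]
E
cat > a.py <<'E'
from h import *
s=bot.read_state(); print(s['time_s'],s['position'],s['force'],s['opening'],bot.tips_ahead); print(np.round(s['tcp_rot'],3))
for n in ['top','side','wrist']:
    p=snap(n,n+'0.png'); print(n,np.round(np.array(p['extrinsics']),3).tolist(),p['fx'])
    for q in ['fixture','fork','pin_grip','pin_tip','pin_stand','tray','fork_hole','post_top','spare_damper','wrench']:
        try:
            r=nets.look_for(p,q); 
            for d in r[:3]:
                uv=np.array(d['at'])*[640,400]; print(q,round(d['confidence'],2),np.round(uv,1),np.round(onz(p,uv,0.07),3))
        except Exception as e: print(q,e)
E
python3 a.py
```

```text
pics
0.0 [0.16451117 0.60236004 0.2912857 ] [-0.12011268  0.61146604 -0.4239188 ] 1.0019558265536206 0.0697
[[ 0.264  0.965 -0.001]
 [ 0.965 -0.264 -0.002]
 [-0.002 -0.    -1.   ]]
top [[0.009, -0.998, 0.07, 0.517], [-1.0, -0.008, 0.014, 0.006], [-0.014, -0.07, -0.997, 1.202], [0.0, 0.0, 0.0, 1.0]] 394.53098682936155
fixture 0.81 [345.3 197.4] [ 0.596 -0.06   0.07 ]
fork 0.58 [322.1 200.1] [0.588 0.007 0.07 ]
pin_grip 0.67 [453.7 239.7] [ 0.477 -0.371  0.07 ]
pin_grip 0.58 [420.6 259.6] [ 0.42  -0.275  0.07 ]
pin_tip 0.55 [455.5 239.7] [ 0.477 -0.376  0.07 ]
pin_tip 0.42 [424.1 259.2] [ 0.421 -0.286  0.07 ]
pin_stand 0.95 [413.  257.3] [ 0.427 -0.254  0.07 ]
tray 0.96 [236.1 254.6] [0.429 0.252 0.07 ]
fork_hole 0.58 [344.  196.9] [ 0.598 -0.056  0.07 ]
post_top 0.56 [341.  196.1] [ 0.6   -0.047  0.07 ]
spare_damper 0.92 [188.9 177. ] [0.652 0.396 0.07 ]
wrench 0.66 [273.1 138.6] [0.767 0.151 0.07 ]
side [[0.858, -0.36, 0.366, 0.237], [-0.513, -0.595, 0.619, -0.635], [-0.005, -0.719, -0.695, 0.81], [0.0, 0.0, 0.0, 1.0]] 372.93025600761615
fixture 0.81 [329.1 241.9] [ 0.574 -0.122  0.0
[... 186 characters left out ...]
22 -0.174  0.07 ]
pin_tip 0.9 [289.7 281.5] [ 0.432 -0.176  0.07 ]
pin_tip 0.79 [307.9 309.1] [ 0.432 -0.26   0.07 ]
pin_tip 0.54 [350.  340.7] [ 0.47  -0.368  0.07 ]
pin_stand 0.7 [308.9 325. ] [ 0.415 -0.294  0.07 ]
tray 0.83 [227.5 188.5] [0.425 0.207 0.07 ]
fork_hole 0.84 [313.  214.5] [ 0.588 -0.016  0.07 ]
fork_hole 0.28 [328.1 241. ] [ 0.574 -0.118  0.07 ]
post_top 0.85 [330.6 244.3] [ 0.573 -0.13   0.07 ]
spare_damper 0.96 [272.  144.4] [0.636 0.34  0.07 ]
wrench 0.68 [307.5 212.5] [ 0.579 -0.002  0.07 ]
wrench 0.5 [337.4 175.3] [0.737 0.089 0.07 ]
wrist [[0.263, 0.936, 0.234, 0.101], [0.965, -0.255, -0.063, 0.621], [0.001, 0.242, -0.97, 0.385], [0.0, 0.0, 0.0, 1.0]] 306.488455981244
```

```bash
python3 -c "
import cv2
a=cv2.imread('pics/top0.png')[130:290,150:490];cv2.imwrite('pics/top0c.png',cv2.resize(a,None,fx=2.35,fy=2.35,interpolation=2))
a=cv2.imread('pics/side0.png')[120:380,200:430];cv2.imwrite('pics/side0c.png',cv2.resize(a,None,fx=2.3,fy=2.3,interpolation=2))"
```

```text
(no output)
```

View pics/top0c.png

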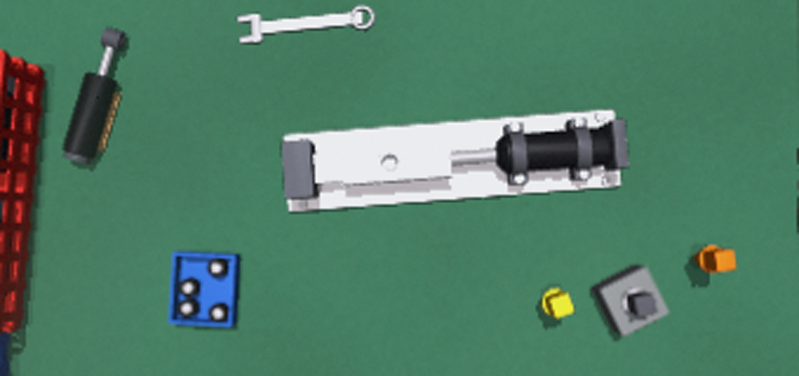

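View pics/side0c.png

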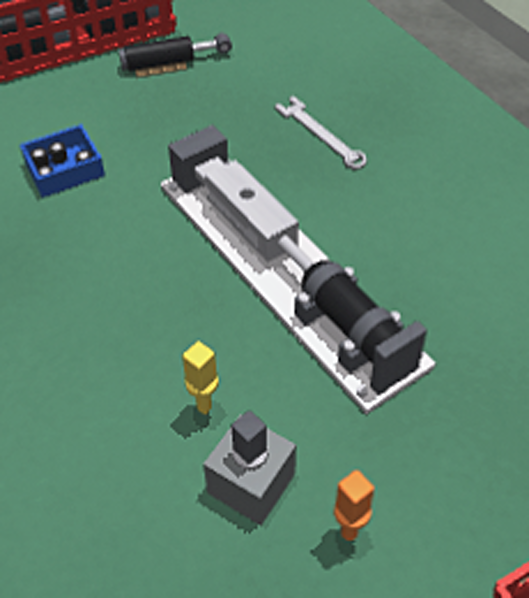

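The dark pin stands in the grey stand at top-image pixel (423,259). The yellow (387,259) and orange (455,240) look-alikes are on either side of it. The fork hole is near (316,198), and the rod draws out towards +y, to the dark post on the left. Next I'll measure these precisely.

```bash
cat > b.py <<'E'
import cv2,numpy as np
a=cv2.imread('pics/top0.png');b=cv2.imread('pics/side0.png')
def z(i,c,r,n=30,f=9): 
    x=i[r-n:r+n,c-n:c+n]; return cv2.resize(x,None,fx=f*30/n/1.5,fy=f*30/n/1.5,interpolation=0)
cv2.imwrite('pics/z.png',np.vstack([np.hstack([z(a,422,258,25,7),z(a,316,198,25,7)]),np.hstack([z(b,308,315,25,7),z(b,308,204,25,7)])]))
E
python3 b.py
```

```text
(no output)
```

View pics/z.png

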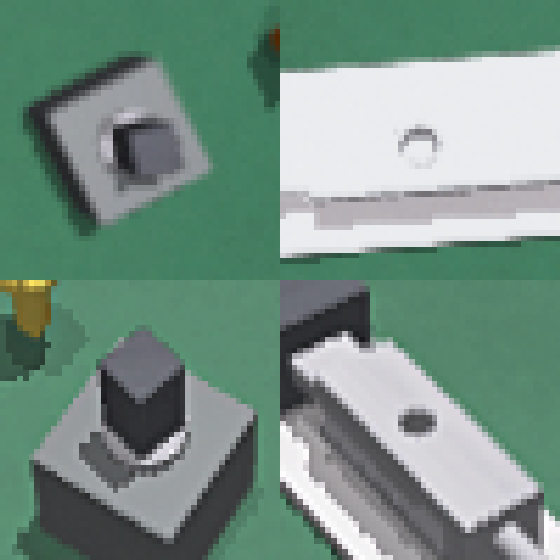

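```bash
cat > c.py <<'E'
from h import *
T=vision.capture('top');S=vision.capture('side')
def P(panel,x,y):
    c0,r0,ox,oy={'tp':(397,233,0,0),'th':(291,173,280,0),'sp':(283,290,0,280),'sh':(283,179,280,280)}[panel]
    return (c0+(x-ox)/5.6-.5, r0+(y-oy)/5.6-.5)
def tri(a,b):
    o1,d1=ray(T,a);o2,d2=ray(S,b)
    A=np.array([d1,-d2]).T; t=np.linalg.lstsq(A,o2-o1,rcond=None)[0]
    p,q=o1+t[0]*d1,o2+t[1]*d2; return np.round((p+q)/2,4),np.round(np.linalg.norm(p-q),4)
pr=lambda n,v:print(n,np.round(v,4))
pr('grip T',onz(T,P('tp',157,151),.114));pr('grip S',onz(S,P('sp',143,364),.114));print(tri(P('tp',157,151),P('sp',143,364)))
pr('stand T',onz(T,P('tp',129,138.5),.06));pr('stand S',onz(S,P('sp',145,435),.06))
pr('hole T',onz(T,P('th',420,147),.07));pr('hole S',onz(S,P('sh',417,422),.07));print(tri(P('th',420,147),P('sh',417,422)))
g=[onz(S,P('sp',*c),.114) for c in [(143,328),(185,362),(146,400),(100,368)]]
for i in range(4):
    e=g[(i+1)%4]-g[i]; print('grip edge',round(np.hypot(*e[:2]),4),round(np.degrees(np.arctan2(e[1],e[0])),1))
g=[onz(T,P('tp',*c),.06) for c in [(152,62),(210,163),(103,224),(50,105)]]
for i in range(4):
    e=g[(i+1)%4]-g[i]; print('stand edge',round(np.hypot(*e[:2]),4),round(np.degrees(np.arctan2(e[1],e[0])),1))
# fixture yaw: fork top edges
a,b=onz(T,P('th',280,72),.07),onz(T,P('th',560,52),.07);e=a-b;print('fork edge yaw',np.degrees(np.arctan2(e[1],e[0])))
# base corners from crop (2.35, off 150,130)
C=lambda x,y:(150+x/2.35-.5,130+y/2.35-.5)
k=[onz(T,C(*c),.012) for c in [(283,135),(290,212),(622,184),(612,111)]]
for i in range(4):
    e=k[(i+1)%4]-k[i]; print('base',np.round(k[i],3),round(np.hypot(*e[:2]),4),round(np.degrees(np.arctan2(e[1],e[0])),1))
m=np.mean(k,0);print('base mid',m)
E
python3 c.py
```

```text
grip T [ 0.4245 -0.2753  0.114 ]
grip S [ 0.4262 -0.273   0.114 ]
(array([ 0.425 , -0.2746,  0.1173]), np.float64(0.0006))
stand T [ 0.4262 -0.2749  0.06  ]
stand S [ 0.4259 -0.2726  0.06  ]
hole T [0.5918 0.026  0.07  ]
hole S [0.5946 0.0287 0.07  ]
(array([0.5922, 0.0256, 0.0737]), np.float64(0.0014))
grip edge 0.0216 -73.2
grip edge 0.0213 -163.1
grip edge 0.0219 111.7
grip edge 0.0232 16.3
stand edge 0.0595 -150.0
stand edge 0.0637 119.5
stand edge 0.0664 24.1
stand edge 0.0573 -67.1
fork edge yaw 94.5423216665221
base [0.63  0.166 0.012] 0.0999 -173.8
base [0.531 0.155 0.012] 0.4283 -84.7
base [ 0.571 -0.271  0.012] 0.0951 7.3
base [ 0.665 -0.259  0.012] 0.4264 94.6
base mid [ 0.59933688 -0.05243031  0.012     ]
```

Call:
play_rows(series=[{"tx": 0.037,"ty": -0.0502,"turn": -0.0945},{"tx": 0.037,"ty": -0.0502,"turn": -0.0945},{"tx": 0.037,"ty": -0.0502,"turn": -0.0945},{"tx": 0.037,"ty": -0.0502,"turn": -0.0945},{"tx": 0.037,"ty": -0.0502,"turn": -0.0945},{"tx": 0.037,"ty": -0.0502,"turn": -0.0945},{"tx": 0.037,"ty": -0.0502,"turn": -0.0945},{"tx": 0.037,"ty": -0.0502,"turn": -0.0945},{"tx": 0.037,"ty": -0.0502,"turn": -0.0945},{"tx": 0.037,"ty": -0.0502,"turn": -0.0945}], gripper=1)

```text
invalid input
```

Call:
play_rows(series=[{"tx": -0.0043,"ty": -0.0592},{"tx": -0.0043,"ty": -0.0592},{"tx": -0.0043,"ty": -0.0592},{"tx": -0.0043,"ty": -0.0592},{"tx": -0.0043,"ty": -0.0592},{"tx": -0.0043,"ty": -0.0592},{"tx": -0.0043,"ty": -0.0592},{"tx": -0.0043,"ty": -0.0592},{"tx": -0.0043,"ty": -0.0592},{"tx": 0,"ty": 0}])

```text
invalid input
```

```bash
cat > d.py <<'E'
from h import *
s=bot.read_state(); print(s['time_s'],np.round(s['position'],4),np.round(s['force'],2),s['joint_positions']); R=np.array(s['tcp_rot']);print('yaw',np.degrees(np.arctan2(R[1,0],R[0,0])))
p=snap('wrist','w1.png'); print(np.round(p['extrinsics'],3).tolist())
print(proj(p,[[.4255,-.274,.114],[.4255,-.274,.06]]))
for q in ['pin_grip','pin_stand']:
    for r in nets.look_for(p,q): uv=np.array(r['at'])*[640,400];print(q,r['confidence'],uv,onz(p,uv,.1))
E
python3 d.py
```

```text
1.75 [0.1647 0.6029 0.2922] [-0.58 -0.1  -0.07] [ 6.44858000e+01  3.02242236e+01  8.20872973e+01  4.64024776e-04
  6.76884232e+01 -1.02275751e+01]
yaw 74.71319893493941
[[0.263, 0.936, 0.234, 0.101], [0.965, -0.255, -0.063, 0.621], [0.001, 0.242, -0.97, 0.385], [0.0, 0.0, 0.0, 1.0]]
[[-151.99128885  486.01452033]
 [-122.91379792  461.09346394]]
```

View pics/w1.png

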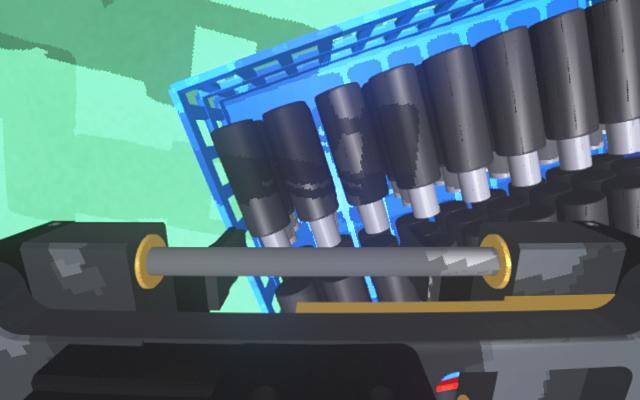

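The wrist picture shows only the gripper and a distant blue crate, because the arm hasn't moved. Both calls were refused, probably because rows need all four keys.

Call:
play_rows(series=[{"tx": 0.037,"ty": -0.0502,"tz": 0,"turn": -0.0945},{"tx": 0.037,"ty": -0.0502,"tz": 0,"turn": -0.0945},{"tx": 0.037,"ty": -0.0502,"tz": 0,"turn": -0.0945},{"tx": 0.037,"ty": -0.0502,"tz": 0,"turn": -0.0945},{"tx": 0.037,"ty": -0.0502,"tz": 0,"turn": -0.0945},{"tx": 0.037,"ty": -0.0502,"tz": 0,"turn": -0.0945},{"tx": 0.037,"ty": -0.0502,"tz": 0,"turn": -0.0945},{"tx": 0.037,"ty": -0.0502,"tz": 0,"turn": -0.0945},{"tx": 0.037,"ty": -0.0502,"tz": 0,"turn": -0.0945},{"tx": 0.037,"ty": -0.0502,"tz": 0,"turn": -0.0945}], gripper=1)

```text
time_s: 2.9
position: [0.4618, 0.1995, 0.2926]
tcp_rot: [[0.952, 0.305, 0.001], [0.305, -0.952, 0.0], [0.001, -0.0, -1.0]]
force: [0.8, 0.1, -0.4]
opening: 0.998
```

Call:
play_rows(series=[{"tx": -0.005,"ty": -0.059,"tz": 0,"turn": 0},{"tx": -0.005,"ty": -0.059,"tz": 0,"turn": 0},{"tx": -0.005,"ty": -0.059,"tz": 0,"turn": 0},{"tx": -0.005,"ty": -0.059,"tz": 0,"turn": 0},{"tx": -0.005,"ty": -0.059,"tz": 0,"turn": 0},{"tx": -0.005,"ty": -0.059,"tz": 0,"turn": 0},{"tx": -0.005,"ty": -0.059,"tz": 0,"turn": 0},{"tx": -0.005,"ty": -0.059,"tz": 0,"turn": 0},{"tx": -0.005,"ty": -0.059,"tz": 0,"turn": 0},{"tx": 0,"ty": -0.06,"tz": 0,"turn": 0}])

```text
time_s: 3.9
position: [0.424, -0.2734, 0.2925]
tcp_rot: [[0.951, 0.309, 0.0], [0.309, -0.951, 0.0], [0.0, -0.0, -1.0]]
force: [0.7, -0.3, -0.1]
opening: 0.999
```

```bash
python3 d.py
```

```text
3.9 [ 0.424  -0.2734  0.2925] [ 0.68 -0.27 -0.08] [-4.55301985e+01  2.09561263e+01  9.91221278e+01  1.22050151e-02
  5.99194393e+01 -6.35070432e+01]
yaw 17.9707273147806
[[0.951, 0.3, 0.076, 0.403], [0.309, -0.923, -0.229, -0.21], [0.001, 0.241, -0.97, 0.385], [0.0, 0.0, 0.0, 1.0]]
[[323.5970434  201.64094348]
 [323.3783939  189.62343868]]
pin_grip 0.69 [325.376 194.52 ] [ 0.42608031 -0.27011168  0.1       ]
pin_grip 0.63 [272.832 110.   ] [ 0.35712648 -0.21088494  0.1       ]
pin_grip 0.58 [278.784 220.12 ] [ 0.39086862 -0.30841069  0.1       ]
pin_stand 0.95 [323.712 173.52 ] [ 0.41831441 -0.25142052  0.1       ]
```

View pics/w1.png

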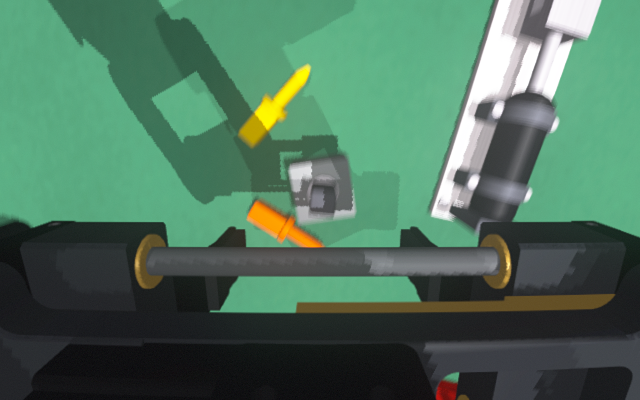

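```bash
cat > e.py <<'E'
from h import *
snap('side','s1.png'); 
a=cv2.imread('pics/s1.png')[180:400,180:430];cv2.imwrite('pics/s1c.png',cv2.resize(a,None,fx=2.3,fy=2.3,interpolation=2))
E
python3 e.py
```

```text
(no output)
```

View pics/s1c.png

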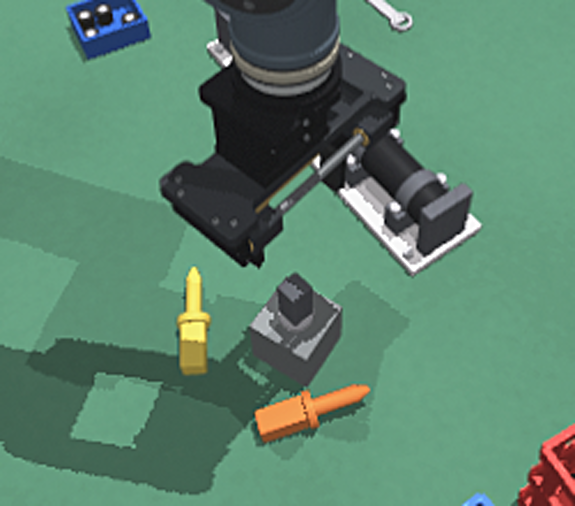

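The side view shows that both look-alikes have toppled over on their own and now lie flat, well below the fingers. The dark pin still stands upright in the stand, at crop (295,292). I'll take a still wrist close-up to check the grip yaw and centre.

```bash
cat > e.py <<'E'
from h import *
p=snap('wrist','w2.png'); 
a=p['pixels'][145:235,270:380].copy()
a=cv2.resize(a,None,fx=7,fy=7,interpolation=2)
c,s=np.cos(np.radians(18)),np.sin(np.radians(18))
q=[[.4255+c*u-s*v,-.274+s*u+c*v,.114] for u,v in [(-.012,-.012),(.012,-.012),(.012,.012),(-.012,.012)]]
uv=(proj(p,q)-[269.5,144.5])*7
cv2.polylines(a,[np.int32(uv)],True,(0,255,0),1)
cv2.imwrite('pics/w2c.png',a)
E
python3 e.py
```

```text
(no output)
```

View pics/w2c.png

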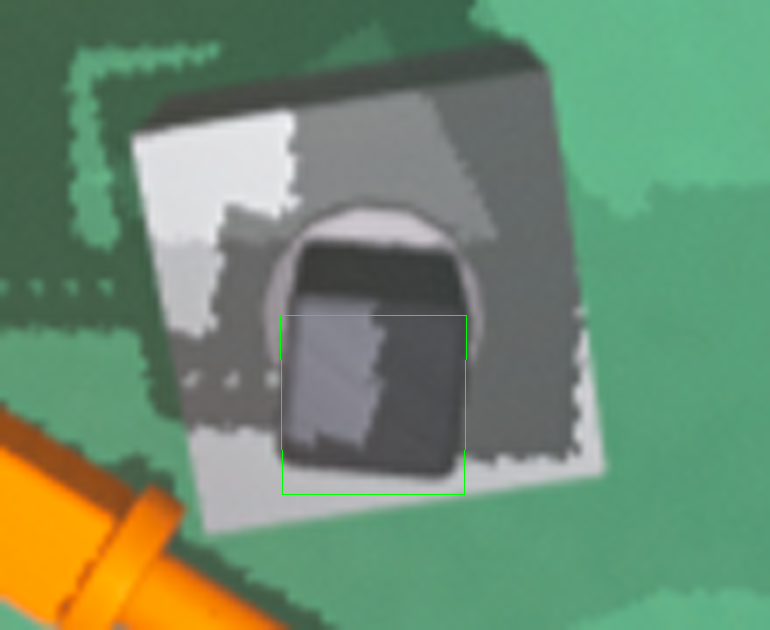

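Call:
play_rows(series=[{"tx": 0.001,"ty": 0,"tz": -0.05,"turn": -0.042},{"tx": 0,"ty": 0,"tz": -0.05,"turn": 0},{"tx": 0,"ty": 0,"tz": -0.05,"turn": 0},{"tx": 0,"ty": 0,"tz": -0.025,"turn": 0},{"tx": 0,"ty": 0,"tz": -0.0115,"turn": 0},{"tx": 0,"ty": 0,"tz": 0,"turn": 0}])

```text
time_s: 4.75
position: [0.4254, -0.2699, 0.1424]
tcp_rot: [[0.963, 0.269, -0.002], [0.269, -0.963, 0.002], [-0.001, -0.002, -1.0]]
force: [-0.7, 0.5, 0.0]
opening: 0.999
```

Call:
play_rows(series=[{"tx": 0,"ty": 0,"tz": 0,"turn": 0},{"tx": 0,"ty": 0,"tz": 0,"turn": 0},{"tx": 0,"ty": 0,"tz": 0,"turn": 0},{"tx": 0,"ty": 0,"tz": 0,"turn": 0},{"tx": 0,"ty": 0,"tz": 0,"turn": 0},{"tx": 0,"ty": 0,"tz": 0,"turn": 0},{"tx": 0,"ty": 0,"tz": 0,"turn": 0},{"tx": 0,"ty": 0,"tz": 0,"turn": 0}], gripper=0.1)

```text
time_s: 5.55
position: [0.4255, -0.2715, 0.143]
tcp_rot: [[0.964, 0.267, -0.0], [0.267, -0.964, 0.0], [-0.0, -0.0, -1.0]]
force: [-0.7, 0.6, 0.3]
opening: 0.355
```

Call:
play_rows(series=[{"tx": 0,"ty": 0,"tz": 0,"turn": 0},{"tx": 0,"ty": 0,"tz": 0,"turn": 0},{"tx": 0,"ty": 0,"tz": 0,"turn": 0}], gripper=0)

```text
time_s: 5.85
position: [0.4254, -0.2716, 0.143]
tcp_rot: [[0.964, 0.267, -0.0], [0.267, -0.964, -0.0], [-0.0, -0.0, -1.0]]
force: [-0.3, -0.9, 0.5]
opening: 0.274
```

Call:
play_rows(series=[{"tx": 0,"ty": 0,"tz": 0.015,"turn": 0},{"tx": 0,"ty": 0,"tz": 0.045,"turn": 0},{"tx": 0,"ty": 0,"tz": 0.045,"turn": 0},{"tx": 0,"ty": 0,"tz": 0.045,"turn": 0},{"tx": 0,"ty": 0,"tz": 0,"turn": 0}])

```text
time_s: 6.35
position: [0.4275, -0.2731, 0.2681]
tcp_rot: [[0.964, 0.267, 0.008], [0.267, -0.964, -0.008], [0.006, 0.01, -1.0]]
force: [1.4, -1.0, -2.4]
opening: 0.276
```

Call:
play_rows(series=[{"tx": 0.021,"ty": 0.0374,"tz": 0,"turn": 0.1325},{"tx": 0.021,"ty": 0.0374,"tz": 0,"turn": 0.1325},{"tx": 0.021,"ty": 0.0374,"tz": 0,"turn": 0.1325},{"tx": 0.021,"ty": 0.0374,"tz": 0,"turn": 0.1325},{"tx": 0.021,"ty": 0.0374,"tz": 0,"turn": 0.1325},{"tx": 0.021,"ty": 0.0374,"tz": 0,"turn": 0.1325},{"tx": 0.021,"ty": 0.0374,"tz": 0,"turn": 0.1325},{"tx": 0.021,"ty": 0.0374,"tz": 0,"turn": 0.1325},{"tx": 0.021,"ty": 0.0374,"tz": 0,"turn": 0.1325},{"tx": 0.021,"ty": 0.0374,"tz": 0,"turn": 0.1325}])

```text
time_s: 7.35
position: [0.5931, 0.0293, 0.262]
tcp_rot: [[-0.093, 0.996, -0.003], [0.996, 0.093, 0.0], [0.001, -0.003, -1.0]]
force: [0.9, 0.1, -2.7]
opening: 0.276
```

Call:
play_rows(series=[{"tx": 0,"ty": 0,"tz": -0.025,"turn": 0},{"tx": 0,"ty": 0,"tz": 0,"turn": 0}])

```text
time_s: 7.55
position: [0.5913, 0.0291, 0.2399]
tcp_rot: [[-0.089, 0.996, -0.008], [0.996, 0.089, 0.001], [0.002, -0.008, -1.0]]
force: [-1.1, -0.7, -3.5]
opening: 0.275
```

```bash
cat > e.py <<'E'
from h import *
s=bot.read_state();P=np.array(s['position']);R=np.array(s['tcp_rot']);print(s['time_s'],P,s['force'],s['opening'],np.degrees(np.arctan2(R[1,0],R[0,0])))
p=snap('side'); w=snap('wrist'); t=snap('top')
tip=P+R[:,2]*.137
def crop(p,c,n,f,pts,m=True):
    c=np.int32(c);a=p['pixels'][c[1]-n:c[1]+n,c[0]-n:c[0]+n];a=cv2.resize(a,None,fx=f,fy=f,interpolation=2)
    for q in np.array(pts): 
        u=(proj(p,q)[0]-(c-n)+.5)*f; cv2.circle(a,tuple(np.int32(u)),3,(0,0,255),-1)
    return a
H=[.593,.0275,.07]
a=crop(p,proj(p,H)[0],35,5.6,[H,tip]); cv2.imwrite('pics/s2.png',a)
cv2.imwrite('pics/w3.png',w['pixels']); b=crop(t,proj(t,H)[0],35,5.6,[H,tip])
cv2.imwrite('pics/st.png',np.hstack([a,b]))
E
python3 e.py
```

```text
7.55 [0.59128995 0.02914239 0.2399271 ] [-1.12459683 -0.66021419 -3.46175252] 0.2752127820041124 95.10196678982808
```

View pics/st.png

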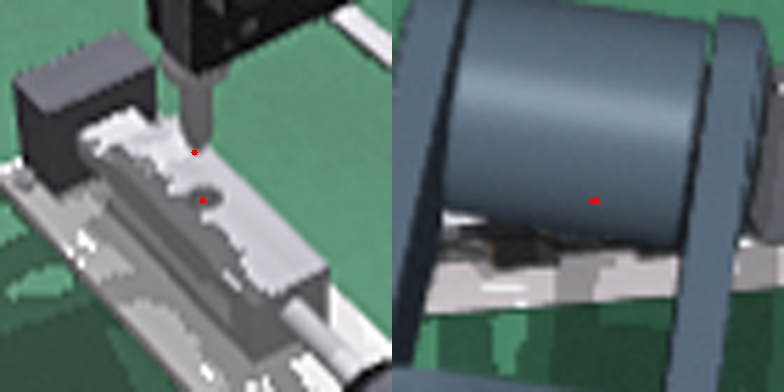

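View pics/w3.png

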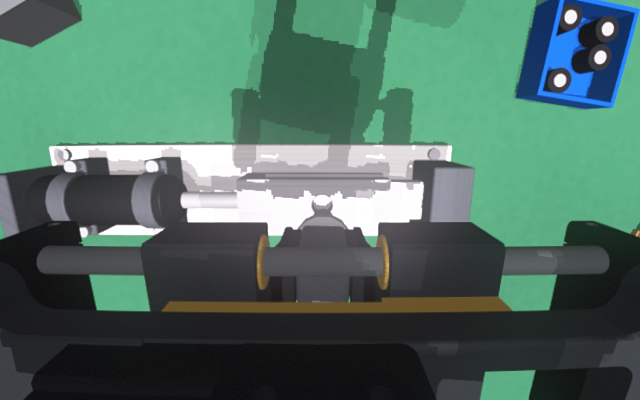

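Side view: the pin's tip is at crop (199,150), directly above the fork hole at (207,195). Compared with the tip as the camera sees it, the hole is at about (0.5935, 0.0287). I'll let the arm settle, then descend in small steps.

Call:
play_rows(series=[{"tx": 0,"ty": 0,"tz": -0.01,"turn": 0},{"tx": 0,"ty": 0,"tz": 0,"turn": 0},{"tx": 0,"ty": 0,"tz": 0,"turn": 0},{"tx": 0,"ty": 0,"tz": 0,"turn": 0}])

```text
time_s: 8.1
position: [0.5936, 0.0273, 0.2353]
tcp_rot: [[-0.086, 0.996, 0.001], [0.996, 0.086, -0.0], [-0.0, 0.0, -1.0]]
force: [-0.1, -0.1, -1.9]
opening: 0.278
```

Call:
play_rows(series=[{"tx": 0,"ty": 0.0015,"tz": -0.02,"turn": 0},{"tx": 0,"ty": 0,"tz": -0.01,"turn": 0},{"tx": 0,"ty": 0,"tz": -0.003,"turn": 0},{"tx": 0,"ty": 0,"tz": -0.003,"turn": 0},{"tx": 0,"ty": 0,"tz": -0.003,"turn": 0},{"tx": 0,"ty": 0,"tz": 0,"turn": 0}])

```text
time_s: 8.7
position: [0.5936, 0.0289, 0.2038]
tcp_rot: [[-0.087, 0.996, 0.0], [0.996, 0.087, -0.0], [-0.0, 0.0, -1.0]]
force: [0.1, 1.1, -2.7]
opening: 0.271
```

Call:
play_rows(series=[{"tx": 0,"ty": 0,"tz": -0.003,"turn": 0},{"tx": 0,"ty": 0,"tz": -0.003,"turn": 0},{"tx": 0,"ty": 0,"tz": -0.003,"turn": 0},{"tx": 0,"ty": 0,"tz": 0,"turn": 0}])

```text
time_s: 9.1
position: [0.5933, 0.0289, 0.1962]
tcp_rot: [[-0.087, 0.996, -0.001], [0.996, 0.087, 0.0], [0.0, -0.001, -1.0]]
force: [-0.0, -0.4, -2.3]
opening: 0.276
```

Call:
play_rows(series=[{"tx": 0,"ty": 0,"tz": -0.002,"turn": 0},{"tx": 0,"ty": 0,"tz": -0.002,"turn": 0},{"tx": 0,"ty": 0,"tz": -0.002,"turn": 0},{"tx": 0,"ty": 0,"tz": 0,"turn": 0}])

```text
time_s: 9.5
position: [0.5933, 0.0288, 0.1915]
tcp_rot: [[-0.087, 0.996, -0.001], [0.996, 0.087, -0.0], [0.0, -0.001, -1.0]]
force: [-1.6, 0.3, -2.6]
opening: 0.273
```

Call:
play_rows(series=[{"tx": 0,"ty": 0,"tz": -0.0015,"turn": 0},{"tx": 0,"ty": 0,"tz": 0,"turn": 0}])

```text
time_s: 9.7
position: [0.5934, 0.0288, 0.1905]
tcp_rot: [[-0.087, 0.996, -0.001], [0.996, 0.087, -0.0], [-0.0, -0.001, -1.0]]
force: [-0.3, -1.7, -2.8]
opening: 0.277
```

Call:
play_rows(series=[{"tx": 0,"ty": 0,"tz": -0.0015,"turn": 0},{"tx": 0,"ty": 0,"tz": 0,"turn": 0}])

```text
time_s: 9.9
position: [0.5934, 0.0288, 0.1893]
tcp_rot: [[-0.087, 0.996, -0.0], [0.996, 0.087, -0.0], [-0.0, -0.0, -1.0]]
force: [-0.4, -0.3, -2.3]
opening: 0.273
```

Call:
play_rows(series=[{"tx": 0,"ty": 0,"tz": -0.001,"turn": 0},{"tx": 0,"ty": 0,"tz": 0,"turn": 0}])

```text
time_s: 10.1
position: [0.5934, 0.0288, 0.1889]
tcp_rot: [[-0.087, 0.996, -0.0], [0.996, 0.087, -0.0], [-0.0, -0.0, -1.0]]
force: [-1.6, -1.3, 1.0]
opening: 0.278
```

Call:
play_rows(series=[{"tx": 0,"ty": 0,"tz": -0.0008,"turn": 0},{"tx": -0.0001,"ty": 0.0015,"tz": 0,"turn": 0},{"tx": -0.0001,"ty": 0.0015,"tz": 0,"turn": 0},{"tx": -0.0001,"ty": 0.0015,"tz": 0,"turn": 0}])

```text
time_s: 10.5
position: [0.5938, 0.0304, 0.1889]
tcp_rot: [[-0.089, 0.996, 0.001], [0.996, 0.089, -0.005], [-0.005, 0.001, -1.0]]
force: [-3.1, -7.9, 4.0]
opening: 0.276
```

Call:
play_rows(series=[{"tx": -0.0006,"ty": 0.0015,"tz": 0,"turn": 0},{"tx": -0.0003,"ty": 0.0015,"tz": 0,"turn": 0},{"tx": -0.0001,"ty": 0.0015,"tz": 0,"turn": 0},{"tx": 0,"ty": 0,"tz": 0,"turn": 0}])

```text
time_s: 10.9
position: [0.5933, 0.034, 0.1888]
tcp_rot: [[-0.089, 0.996, 0.002], [0.996, 0.089, -0.005], [-0.005, 0.002, -1.0]]
force: [-1.8, -6.4, 4.1]
opening: 0.276
```

Call:
play_rows(series=[{"tx": -0.0003,"ty": 0.0015,"tz": 0,"turn": 0},{"tx": -0.0001,"ty": 0.0015,"tz": 0,"turn": 0},{"tx": -0.0001,"ty": 0.0015,"tz": 0,"turn": 0}])

```text
time_s: 11.2
position: [0.593, 0.0374, 0.1889]
tcp_rot: [[-0.089, 0.996, 0.002], [0.996, 0.089, -0.005], [-0.005, 0.002, -1.0]]
force: [-1.9, -7.2, 3.1]
opening: 0.271
```

Call:
play_rows(series=[{"tx": -0.0003,"ty": 0.0015,"tz": 0,"turn": 0},{"tx": -0.0001,"ty": 0.0015,"tz": 0,"turn": 0},{"tx": -0.0001,"ty": 0.0015,"tz": 0,"turn": 0}])

```text
time_s: 11.5
position: [0.5927, 0.041, 0.1889]
tcp_rot: [[-0.089, 0.996, 0.002], [0.996, 0.089, -0.005], [-0.005, 0.002, -1.0]]
force: [-2.1, -7.8, 4.1]
opening: 0.273
```

Call:
play_rows(series=[{"tx": -0.0003,"ty": 0.0015,"tz": 0,"turn": 0},{"tx": -0.0002,"ty": 0.0015,"tz": 0,"turn": 0}])

```text
time_s: 11.7
position: [0.5924, 0.0434, 0.1889]
tcp_rot: [[-0.089, 0.996, 0.003], [0.996, 0.089, -0.005], [-0.005, 0.002, -1.0]]
force: [-1.3, -8.5, 3.6]
opening: 0.275
```

Call:
play_rows(series=[{"tx": -0.0003,"ty": 0.0015,"tz": 0,"turn": 0},{"tx": -0.0002,"ty": 0.0015,"tz": 0,"turn": 0}])

```text
time_s: 11.9
position: [0.592, 0.0459, 0.1889]
tcp_rot: [[-0.088, 0.996, 0.003], [0.996, 0.088, -0.005], [-0.005, 0.003, -1.0]]
force: [-1.7, -7.0, 2.6]
opening: 0.269
```

Call:
play_rows(series=[{"tx": -0.0003,"ty": 0.0015,"tz": 0,"turn": 0},{"tx": -0.0002,"ty": 0.0015,"tz": 0,"turn": 0}])

```text
time_s: 12.1
position: [0.5915, 0.0488, 0.1886]
tcp_rot: [[-0.088, 0.996, 0.003], [0.996, 0.088, -0.003], [-0.003, 0.002, -1.0]]
force: [-0.3, -4.4, -1.0]
opening: 0.274
```

The nose dropped: fz went from about +3.5 to -1.0 N. The tongue hole's near edge is therefore at about y = 0.047, and its centre about 6 mm further on.

Call:
play_rows(series=[{"tx": -0.0001,"ty": 0.001,"tz": -0.0012,"turn": 0},{"tx": -0.0001,"ty": 0.001,"tz": -0.0012,"turn": 0}])

```text
time_s: 12.3
position: [0.5909, 0.0515, 0.1861]
tcp_rot: [[-0.087, 0.996, 0.001], [0.996, 0.087, -0.001], [-0.001, 0.001, -1.0]]
force: [-1.0, -3.9, 0.4]
opening: 0.271
```

Call:
play_rows(series=[{"tx": -0.0001,"ty": 0.001,"tz": -0.0012,"turn": 0},{"tx": -0.0001,"ty": 0.001,"tz": -0.0012,"turn": 0}])

```text
time_s: 12.5
position: [0.5906, 0.0536, 0.1841]
tcp_rot: [[-0.087, 0.996, 0.001], [0.996, 0.087, -0.0], [-0.0, 0.001, -1.0]]
force: [-0.9, -4.5, -0.2]
opening: 0.277
```

Call:
play_rows(series=[{"tx": 0,"ty": 0.0002,"tz": -0.002,"turn": 0},{"tx": 0,"ty": 0,"tz": -0.002,"turn": 0},{"tx": 0,"ty": 0,"tz": 0,"turn": 0}])

```text
time_s: 12.8
position: [0.5904, 0.0539, 0.1806]
tcp_rot: [[-0.087, 0.996, 0.0], [0.996, 0.087, 0.0], [0.0, 0.0, -1.0]]
force: [0.2, -3.6, -2.3]
opening: 0.273
```

Call:
play_rows(series=[{"tx": 0,"ty": 0,"tz": -0.002,"turn": 0},{"tx": 0,"ty": 0,"tz": -0.002,"turn": 0},{"tx": 0,"ty": 0,"tz": 0,"turn": 0}])

```text
time_s: 13.1
position: [0.5903, 0.0539, 0.1775]
tcp_rot: [[-0.087, 0.996, 0.0], [0.996, 0.087, 0.0], [0.0, 0.0, -1.0]]
force: [1.1, -4.4, -1.7]
opening: 0.272
```

Call:
play_rows(series=[{"tx": 0,"ty": 0,"tz": -0.0015,"turn": 0},{"tx": 0,"ty": 0,"tz": -0.0015,"turn": 0},{"tx": 0,"ty": 0,"tz": 0,"turn": 0}])

```text
time_s: 13.4
position: [0.5903, 0.0538, 0.1752]
tcp_rot: [[-0.087, 0.996, 0.0], [0.996, 0.087, 0.0], [0.0, 0.0, -1.0]]
force: [-0.3, -3.2, -1.6]
opening: 0.275
```

Call:
play_rows(series=[{"tx": 0,"ty": 0,"tz": -0.002,"turn": 0},{"tx": 0,"ty": 0,"tz": -0.002,"turn": 0},{"tx": 0,"ty": 0,"tz": -0.002,"turn": 0},{"tx": 0,"ty": 0,"tz": 0,"turn": 0}])

```text
time_s: 13.8
position: [0.5901, 0.0538, 0.1702]
tcp_rot: [[-0.087, 0.996, -0.0], [0.996, 0.087, 0.0], [0.0, -0.0, -1.0]]
force: [0.7, -2.4, -2.4]
opening: 0.276
```

Call:
play_rows(series=[{"tx": 0,"ty": 0,"tz": -0.002,"turn": 0},{"tx": 0,"ty": 0,"tz": -0.002,"turn": 0},{"tx": 0,"ty": 0,"tz": -0.002,"turn": 0},{"tx": 0,"ty": 0,"tz": 0,"turn": 0}])

```text
time_s: 14.2
position: [0.5901, 0.0538, 0.1655]
tcp_rot: [[-0.087, 0.996, -0.0], [0.996, 0.087, 0.0], [0.0, -0.0, -1.0]]
force: [0.7, -4.5, -2.2]
opening: 0.275
```

Call:
play_rows(series=[{"tx": 0,"ty": 0,"tz": -0.002,"turn": 0},{"tx": 0,"ty": 0,"tz": -0.002,"turn": 0},{"tx": 0,"ty": 0,"tz": -0.002,"turn": 0},{"tx": 0,"ty": 0,"tz": 0,"turn": 0}])

```text
time_s: 14.6
position: [0.5902, 0.0538, 0.1607]
tcp_rot: [[-0.087, 0.996, -0.0], [0.996, 0.087, 0.0], [0.0, -0.0, -1.0]]
force: [0.3, -3.7, -2.5]
opening: 0.272
```

Call:
play_rows(series=[{"tx": 0,"ty": -0.0008,"tz": -0.002,"turn": 0},{"tx": 0,"ty": 0,"tz": -0.002,"turn": 0},{"tx": 0,"ty": 0,"tz": -0.002,"turn": 0},{"tx": 0,"ty": 0,"tz": -0.002,"turn": 0},{"tx": 0,"ty": 0,"tz": 0,"turn": 0}])

```text
time_s: 15.1
position: [0.5899, 0.0535, 0.1541]
tcp_rot: [[-0.087, 0.996, -0.001], [0.996, 0.087, 0.001], [0.001, -0.001, -1.0]]
force: [0.1, -0.4, -2.9]
opening: 0.277
```

Call:
play_rows(series=[{"tx": 0,"ty": 0,"tz": -0.0015,"turn": 0},{"tx": 0,"ty": 0,"tz": -0.0015,"turn": 0},{"tx": 0,"ty": 0,"tz": 0,"turn": 0}])

```text
time_s: 15.4
position: [0.5899, 0.0535, 0.153]
tcp_rot: [[-0.087, 0.996, -0.0], [0.996, 0.087, 0.0], [0.001, -0.0, -1.0]]
force: [-1.7, 0.2, 4.9]
opening: 0.273
```

The collar seated at TCP z = 0.153, which is the expected height, with about 7 N of contact. I'll press slightly, then release.

Call:
play_rows(series=[{"tx": 0,"ty": 0,"tz": -0.001,"turn": 0},{"tx": 0,"ty": 0,"tz": 0,"turn": 0}])

```text
time_s: 15.6
position: [0.5899, 0.0535, 0.153]
tcp_rot: [[-0.087, 0.996, -0.0], [0.996, 0.087, 0.0], [0.0, -0.0, -1.0]]
force: [-3.0, 0.0, 8.6]
opening: 0.274
```

Call:
play_rows(series=[{"tx": 0,"ty": 0,"tz": 0,"turn": 0},{"tx": 0,"ty": 0,"tz": 0.0025,"turn": 0},{"tx": 0,"ty": 0,"tz": 0,"turn": 0},{"tx": 0,"ty": 0,"tz": 0,"turn": 0},{"tx": 0,"ty": 0,"tz": 0,"turn": 0},{"tx": 0,"ty": 0,"tz": 0,"turn": 0},{"tx": 0,"ty": 0,"tz": 0,"turn": 0},{"tx": 0,"ty": 0,"tz": 0,"turn": 0}], gripper=0.8)

```text
time_s: 16.4
position: [0.5902, 0.0532, 0.1533]
tcp_rot: [[-0.087, 0.996, -0.0], [0.996, 0.087, 0.0], [0.0, -0.0, -1.0]]
force: [0.7, -0.1, -0.2]
opening: 0.792
```

Released. I'll go straight up, then back away towards the robot for a clear view.

Call:
play_rows(series=[{"tx": 0,"ty": 0,"tz": 0.02,"turn": 0},{"tx": 0,"ty": 0,"tz": 0.04,"turn": 0},{"tx": 0,"ty": 0,"tz": 0.05,"turn": 0},{"tx": 0,"ty": 0,"tz": 0.05,"turn": 0},{"tx": -0.05,"ty": 0,"tz": 0,"turn": 0},{"tx": -0.05,"ty": 0,"tz": 0,"turn": 0},{"tx": -0.05,"ty": 0,"tz": 0,"turn": 0},{"tx": -0.05,"ty": 0,"tz": 0,"turn": 0},{"tx": 0,"ty": 0,"tz": 0,"turn": 0}])

```text
time_s: 17.3
position: [0.423, 0.0542, 0.2806]
tcp_rot: [[-0.087, 0.996, -0.009], [0.996, 0.087, 0.001], [0.002, -0.009, -1.0]]
force: [0.1, 0.3, -0.5]
opening: 0.801
```

```bash
cat > f.py <<'E'
from h import *
s=bot.read_state();print(s['time_s'],s['position'],s['force'])
p=snap('side','s9.png'); t=snap('top','t9.png'); w=snap('wrist','w9.png')
a=cv2.resize(p['pixels'][150:270,240:400],None,fx=4.5,fy=4.5,interpolation=2)
H=np.array([.5905,.0533])
for z in (.07,.124):
    cv2.circle(a,tuple(np.int32((proj(p,[*H,z])[0]-[239.5,149.5])*4.5)),2,(0,0,255),-1)
cv2.imwrite('pics/s9c.png',a)
E
python3 f.py
```

```text
17.3 [0.42300796 0.05420701 0.28056582] [ 0.05540992  0.27446024 -0.48075262]
```

View pics/s9c.png

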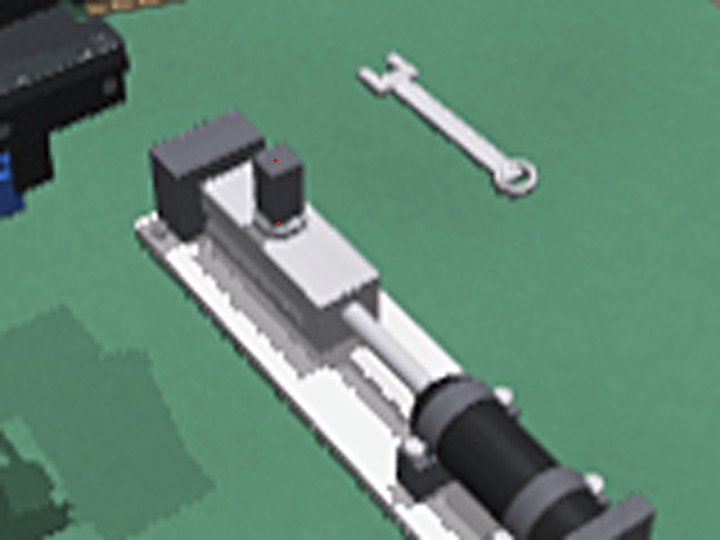

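View pics/t9.png

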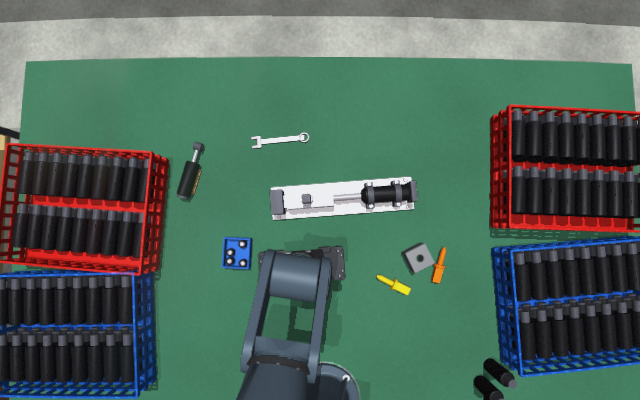

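The side view shows the pin upright with its collar on the fork. The grip top at crop (277,160) matches the projected z = 0.124, and the fork has been drawn out. In the top view, the tray (237,253), spare damper (190,170) and wrench (280,140) are where they started, and the stand is empty.

```bash
python3 -c "
from rig import bot
print(bot.hand_in(), bot.read_state()['time_s'])"
```

```text
the job is handed in; nothing more can be done
the job is handed in; nothing more can be done
```

The damper is joined to the tongue: the dark clevis pin is through both lugs and the tongue, with its collar seated on the fork. I handed the job in at about 17.5 s of the 51 s.

**What I did:** I took the pin from the grey stand and lowered its nose through the fork hole onto the tongue at about 3 N. I then dragged the fork out about 25 mm along the fixture's x. The vertical force fell from about +3.5 N to -1 N as the nose dropped into the tongue's hole. After that the pin went down with almost no resistance. I pressed lightly, opened the gripper and backed the arm away.

**Last checks:**
- **Depth:** the collar touched at a TCP height of 0.153 m, exactly the height expected for the pin fully home. The final press was about 11 N, after allowing for the pin's weight.
- **Pin after release:** it stands upright, and its grip top is where the side camera should see a fully seated pin (z = 0.124 m).
- **Bystanders:** by eye in the top view, the tray, spare damper and wrench are where they started.
- **Gripper:** clear of everything.

**Disagreements and oddities:**
- **Look-alikes:** the yellow and orange look-alikes, which had been standing, were lying down by 3.9 s. The arm was still about 0.29 m up and had not touched them, so they seem to have toppled on their own. I left them there.
- **Cameras:** the top and side cameras disagreed by 2–3 mm on positions. I settled it by comparing the pin's tip and the hole in the same side picture.
- **Refused moves:** my first two move calls were refused because the rows left out some of the keys. Nothing moved.

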